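# Drop a moisture capsule into the leaning bean canister and screw its captive cap tight

### The arm

A 6-joint arm with a two-finger parallel gripper is mounted at the origin on the work surface. World frame = base frame: x ahead of the robot, y to its left, z up, the work surface at z = 0. Lengths are in mm, angles in rad, forces in N, time in s.
With the tool pointing down it reaches from about 275 to 1000 mm from the base axis. Payload 8.4 kg.
Tool frame: the origin (TCP) lies on the centre line of the jaws, within the pads' length; the fingertips stand 17 mm ahead of it and the grasp point (between the pads) lies 2 mm behind it (r.tcp_to_tips is the z of the fingertips in the tool frame, in mm); z points along the fingers, y is the direction in which the jaws open and shut (so a half turn about z gives the same grasp; the last joint's range is limited). The gripper opens to 85 mm and grips with 20 to 120 N. Pads are 22 mm wide; open, the fingers measure 114 mm over their backs; the gripper's body (76 mm by 85 mm) begins 54 mm behind the grasp point. The pads swing forward as they close: fully open they stand 13 mm farther back than shut.
Start: joints at [1.301, 0.353, 1.633, -0, 1.155, -0.002], TCP at [165.38, 602.725, 248.281] pointing down, gripper open.
Joint ranges: [-2.63, 2.63], [-0.92, 2.1], [0.06, 2.66], [-1.3, 4.44], [0, 2.69], [-3.02, 3.02]. Speed limits (rad/s): [2.22, 2.22, 2.79, 3.14, 3.14, 3.14].

### API

Orientations are given as [roll, pitch, yaw] about the fixed x, y, z axes, in that order (R = Rz(yaw) Ry(pitch) Rx(roll)).
In Python, from rig import r, cams, job gives the robot as it stands.
- The arm moves only by the tool drive_tool, never from a script. Its argument "deltas" is a list of rows, each a list of 4 numbers: the shift along the tool's x, y, z in cm, then the turn about the tool's z in rad. In form: [[x, y, z, roll], ...]. A call has 1 to 12 rows; each row shifts and turns the commanded pose from where the row before left it, along the tool's axes as they then stand; what a row does not reach is not made up. A row lasts 1/12 s, in which the tool goes at most 41.7 mm and 7.16 degrees, less where a joint would pass 70% of its speed; a pose out of reach is approached as far as the arm can. A call with a gripper value outside its range is refused whole. "jaw" is the closure, from 0 (fully open) to 1 (shut), set as the call begins (left out, the last holds). The fingers move at their own pace and stop on an object; "force" is the grip in N (left out, the last holds). Time passes only in rows, so rows that do not move let the fingers close. It gives the time, the measured TCP pose, the force and the opening at its end, in the units of the state.
- r.sense(): the state, without advancing time (a new reading comes with each control period).
- cams.grab_frame(name): name is "side" or "top" or "wrist"; returns (picture, depth): 480x640x3 uint8, red, green, blue; 480x640 float32, mm along the optical axis (not along the pixel's ray), 0 where there is no reading.
- cams.camera_params(name): a dict with "fx", "fy", "cx", "cy" (pixels), "R" (3x3) and "t" (3): a world point X has camera coordinates R X + t. Camera axes: x right, y down, z forward; pixel columns grow to the right and rows downward; lengths in mm; the calibration is good to about 2 mm. A picture is of the moment at which its call begins: read the wrist's pose just before it. camera_params takes no time and is no camera call; for the wrist camera it gives the pose at the moment of the call.
- job.sign_off(): hands the job in, once; it reports no verdict.
The state is a dict: "clock": time; "qpos": joint angles; "qvel": joint speeds; "joint_efforts": joint torques, N m; "eef_pos": TCP position; "tcp_rot": TCP orientation; "contact_force": force on the tool from outside, world axes, zero at the start; "wrist_torque": the same for the moment, N m; "opening": opening from 0.0 (shut) to 1.0 (fully open).
Only numpy, scipy, OpenCV 4.12 (cv2) and the standard library are available. Lean on these libraries where they do the work, as an engineer would, in place of code of your own. Each camera call takes 0.05 s, during which the arm holds its last target. There are 200 camera calls.

### The job

Put the white moisture-absorber capsule into the leaning glass canister, then ease its hinged cap over the mouth until it is fully shut, without slamming it, and only then screw the cap clockwise by its knob until it is tight. Leave the cup and the tamper where they stand.

Things in the scene. Friction and masses are not known exactly. Their poses are not given: they have to be found in the camera images.
- jar: Frosted glass canister in a steel cradle fixed to the cart top, leaning 0.45 rad from vertical, mouth tipped roughly to the robot's left. Outer diameter 80 mm, inner 72, length 90, floor 6 thick. Origin: centre of its underside. z: along its axis out of the mouth; x: square to that, up and to the robot's right, towards the lid hinge; y: level, along the hinge. Orange mark on its collar at -x.
- mouth (a point): Centre of the canister's open mouth, level with the rim: 90 mm from the jar's origin along its z. Axes as the jar's.
- lid_hinge (a point): Fixed point on the lid hinge's axis (which runs along the jar's y): 48 mm along the jar's x and 92 mm along its z from the jar's origin. Axes as the jar's.
- lid (a joint): Hinge (rad) carrying the captive cap: 0 = fully shut over the mouth, grows as it swings up and over to the robot's right, end stop 2.4. Starts wide open at 1.9 to 2.3, the cap about upright on the mouth's upper (right) side, knob facing right. Stiff (0.07 N m friction): it stays where it is left and must be pushed right home; 1 to 4 N at the knob moves it.
- cap (a joint): Screw angle (rad) of the black cap, held captive in a thin steel ring on the lid: 0 = loose, grows as it turns clockwise (looking onto the knob), 1.4 = tight at its end stop, where the cap's orange pointer meets the orange mark on the collar. Starts at 0 to 0.25. Friction 0.1 N m. It sinks 4 mm from loose to tight. It also turns while the lid is open.
- cap_knob (a point): Centre of the round ribbed black knob, 38 mm diameter, 30 mm tall (any grasp yaw). It stands on the cap's disc (86 mm diameter, 12 thick), whose face is 15 mm below this point. z: along the knob's axis, outwards. Lid shut: it lies on the jar's axis, 123 mm (loose) to 119 mm (tight) from the jar's origin. It is 48 mm from the hinge along the lid and 31 mm out from it (loose).
- capsule_center (a point): Centre (half-way up) of the white plastic moisture-absorber capsule with a blue band, a plain cylinder 30 mm diameter, 60 mm tall, about 40 g, standing upright on the cart top. z axis: along its length.
- cup: White ceramic cup, 76 mm across the rim, 65 mm tall, standing upright; origin at the centre of its underside. A bystander.
- tamper: Steel tamper standing on its 58 mm base, 88 mm tall; origin at the centre of its underside. A bystander.

How it is judged (in metres and radians):
On the way, in this order (a step that is already met when the one before it is completed fails the run):
1. the capsule lies inside the canister, let go (z of capsule_center in the frame of jar between 0.005 and 0.058 m and x of capsule_center in the frame of jar between -0.036 and 0.036 m and y of capsule_center in the frame of jar between -0.036 and 0.036 m and contact force between the fingers and capsule below 0.1 N), for 0.2 s.
2. the cap is swung fully shut over the mouth (value of joint lid below 0.07 rad), for 0.2 s.
3. the shut cap is screwed tight (value of joint lid below 0.07 rad and value of joint cap above 1.25 rad), for 0.2 s.
At the end, for the whole second after the job is handed in: The capsule is inside the canister (its centre within 58 mm of the jar's underside along the axis), the lid is shut (under 0.07 rad) and the cap screwed to at least 1.25 of its 1.4 rad; cup and tamper within 25 mm of where they started (all of step 3 and z of capsule_center in the frame of jar between 0.005 and 0.058 m and x of capsule_center in the frame of jar between -0.036 and 0.036 m and y of capsule_center in the frame of jar between -0.036 and 0.036 m and distance of each of cup, tamper from where it was at the start of the episode below 0.025 m); the robot touches nothing.
It fails at once if the cap is slammed onto the mouth (closing faster than 6 rad/s near shut) (value of joint lid below 0.3 rad and velocity of joint lid below -6 rad/s).
It fails at once if the cup or the tamper is pushed away by more than 25 mm or tipped (distance of any of cup, tamper from where it was at the start of the episode above 0.025 m or angle between any of cup, tamper's own z axis and vertical above 0.4 rad).
It also fails if it takes over 72 s, if anything falls off the work surface, if the arm or the gripper's body presses on something with over 40 N, if the wrist force passes 120 N, or if a joint passes its speed limit or range.

## Working session

There is one attempt and no reset: what is moved stays moved. The work goes in short steps, Python scripts to look and compute and a tool call to move; the robot and the scene stay as the last step left them, time stands still between calls to the robot, and variables do not carry over. Pictures are saved under pics/ and viewed, about 8 in all and at most 12, crops included, and the job is handed in when it is done.

Besides the shell and the picture viewer there is one more tool, called after ">>>" as name([rows], argument=value, ...), one row to a line, values as JSON. drive_tool: Moves the arm, as the interface text tells. Its arguments: {"type":"object","properties":{"deltas":{"type":"array"},"jaw":{"type":"number"},"force":{"type":"number"}},"required":["deltas"]}

```bash
ls; mkdir -p pics
python3 - <<'E'
from rig import r,cams,job
import cv2,numpy as np
s=r.sense();print(s,r.tcp_to_tips)
ims=[]
for n in["side","top"]:
    im,d=cams.grab_frame(n);np.savez(f"pics/{n}0.npz",im=im,d=d)
    cv2.imwrite(f"pics/{n}0.png",im[:,:,::-1])
    p=cams.camera_params(n);print(n,p)
print(r.sense()["clock"])
E
```

```text
pics
{'clock': 0.0, 'qpos': array([ 1.30056730e+00,  3.53664098e-01,  1.63414879e+00, -1.35424416e-05,
        1.15518765e+00, -2.40439797e-03]), 'qvel': array([-0.00062189, -0.00097251, -0.00164614,  0.00014449,  0.00105054,
       -0.00092965]), 'joint_efforts': array([-3.36449353e-03, -6.05265999e+01, -3.42053461e+01, -3.33447197e-04,
        9.51731927e-03,  3.37526679e-06]), 'eef_pos': array([165.28073892, 602.27507051, 247.54543023]), 'tcp_rot': array([-3.14018475e+00,  8.99674477e-06,  2.87377351e+00]), 'contact_force': array([-0.14771637,  0.22092138,  0.13544478]), 'wrist_torque': array([0.00537755, 0.00856501, 0.04063429]), 'opening': 1.001376921108641} 17.0
side {'fx': 513.3166317666659, 'fy': 513.3166317666659, 'cx': 315.6642071378983, 'cy': 239.08860292567834, 'R': array([[ 0.75980407, -0.64998733, -0.01463739],
       [-0.42115057, -0.47490355, -0.7727217 ],
       [ 0.49530796,  0.59328163, -0.63457618]]), 't': array([-412.83893264,  320.02747158,  796.56077083])}
top {'fx': 547.8451470413902, 'fy': 547.8451470413902, 'cx': 315.70955531407964, 'cy': 238.85033237965337, 'R': array([[ 0.0078822 , -0.99994133,  0.0074305 ],
       [-0.98172596, -0.00915108, -0.19007997],
       [ 0.19013682, -0.00579647, -0.98174049]]), 't': array([ -17.54965351,  539.9877236 , 1051.40405561])}
0.1
```

View pics/side0.png

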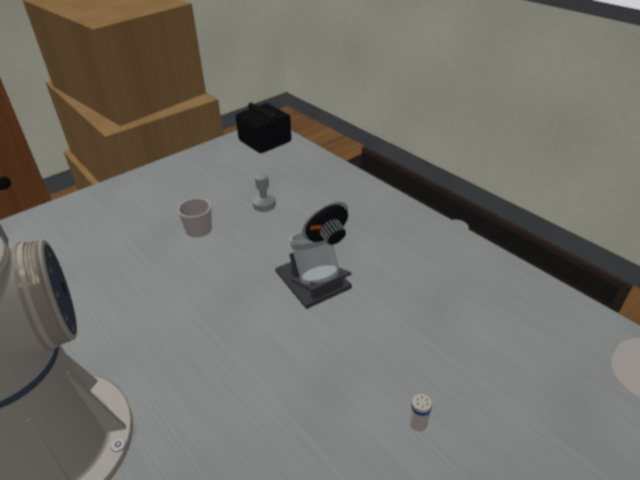

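View pics/top0.png

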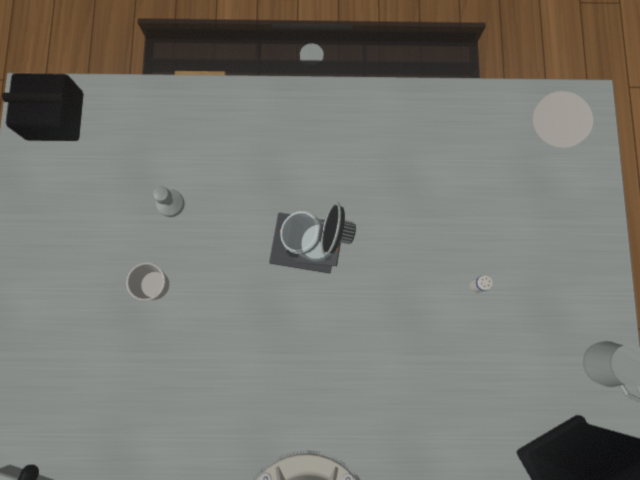

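The side view shows the jar at about (318,260), the open cap at (327,220), the capsule at (421,410), the cup at (196,215) and the tamper at (263,190). In the top view the mouth ring is near (300,233), the cap at (336,230) and the capsule top at (484,283). Next I'll turn these into positions using colour and depth.

```bash
cat > h.py <<'E'
import numpy as np,cv2
from rig import r,cams,job
def ray(p,uv):
    R=np.array(p["R"]);t=np.array(p["t"]);d=R.T@np.array([(uv[0]-p["cx"])/p["fx"],(uv[1]-p["cy"])/p["fy"],1]);return -R.T@t,d
def onz(p,uv,z):
    o,d=ray(p,uv);return o+d*(z-o[2])/d[2]
def cloud(p,d):
    v,u=np.mgrid[:480,:640];c=np.stack([(u-p["cx"])/p["fx"]*d,(v-p["cy"])/p["fy"]*d,d],-1)-np.array(p["t"])
    return c@np.array(p["R"])
def tri(p1,a,p2,b):
    o,d=ray(p1,a);q,e=ray(p2,b);s=np.linalg.lstsq(np.stack([d,-e],1),q-o,rcond=None)[0]
    A=o+d*s[0];B=q+e*s[1];return (A+B)/2,np.linalg.norm(A-B)
E
python3 - <<'E'
from h import *
np.set_printoptions(precision=1,suppress=True)
P={n:cams.camera_params(n) for n in("top","side")}
D={n:np.load(f"pics/{n}0.npz") for n in P}
C={n:cloud(P[n],D[n]["d"]) for n in P}
for n,b in(("top",(470,270,500,300)),("side",(405,388,440,435))):
    c=C[n][b[1]:b[3],b[0]:b[2]].reshape(-1,3);t=c[(c[:,2]>50)&(c[:,2]<70)]
    print(n,"capsule top",len(t),t.mean(0),t.min(0),t.max(0))
    im=D[n]["im"][b[1]:b[3],b[0]:b[2]]
for n,uv in(("top",(484,283)),("side",(422,403))):print(onz(P[n],uv,60))
for n,b in(("top",(262,195,365,285)),("side",(270,195,360,305))):
    c=C[n][b[1]:b[3],b[0]:b[2]];im=D[n]["im"][b[1]:b[3],b[0]:b[2]]
    cv2.imwrite(f"pics/{n}_crop.png",cv2.resize(im[:,:,::-1],None,fx=5,fy=5,interpolation=cv2.INTER_CUBIC))
z=C["top"][200:280:4,264:364:4,2];print(z.astype(int))
for uv in((147,282),(168,203)):print(onz(P["top"],uv,60))
a=cv2.imread("pics/top_crop.png");b=cv2.imread("pics/side_crop.png")
cv2.imwrite("pics/crops.png",cv2.resize(np.hstack([a,cv2.resize(b,None,fx=a.shape[0]/b.shape[0],fy=a.shape[0]/b.shape[0])]),None,fx=.85,fy=.85))
E
```

```text
top capsule top 196 [ 455.1 -346.1   58.1] [ 440.1 -362.3   50. ] [ 469.8 -332.2   63.8]
side capsule top 348 [ 454.1 -351.2   59.4] [ 440.9 -364.6   50.2] [ 471.4 -335.5   64. ]
[ 452.9 -345.5   60. ]
[ 456.3 -350.6   60. ]
[[  -2    1    0    1   -1   -2    0    0    0    0    3    0   -1   -1
     0    0    0   -1    1   -1   -1   -2    0    0    3]
 [   0   -1    2   -1    0    0   -2   -1    1    1   -2    0   -3    0
     0   -3   -5  182    2   -3    0   -1    0    4    0]
 [   0    2   -1    0    1   -3   -3   -1    0   -1   -1    2   -5    0
     0    0   -1  176  203  221    1    0    1   -1   -2]
 [  -2   -1   -3   -1    4    0   -1    1  115  115  120  118    0    4
     0    1  158  186  209  227  213    2   -2   -1   -1]
 [  -2   -3    0   -1    9   11  104 1134   93   90   92   96  127   -2
    -3   -1  163  185  211  228  222   -2    0   -1   -3]
 [  -1    2    0    8    9  100  100   90   79   74   70   69   63  125
    90   15  164  192  216  222  218   -5   -4   -1   -2]
 [   1    2   -3   12   10  103   92   78   69   60   54   46   42  136
   143  146  168  194  
[... 1065 characters left out ...]
 -1   -1]
 [  -2   -1   10   13   12   13   11   16   15   16   25   31   38   44
    43   42   49   51   55   -1   -1   -1    0    0    1]
 [  -1   -2   -1   -4   12    9   12   13    9   10   12    8    8   10
    39   43   48   56   54   -4    5    0   -3    0    1]
 [   2   -1    0   -4   -2   -2   -2   -2 1134    2    6    9   10    8
    12   11   11    1   -2   -1    0   -3   -6    0   -1]
 [   1    3   -1    0    0   -6   -2    0   -2    0   -4   -3   -2    1
    -1    1    7    0    0    1    0   -3    0   -2    0]
 [   0    1    0   -2    0   -3    0    0   -1    0   -1    3    1   -1
     0    2   -3   -5    0   -1   -1   -2    0    0   -3]]
[449.1 317.8  60. ]
[609.5 286.1  60. ]
```

View pics/crops.png

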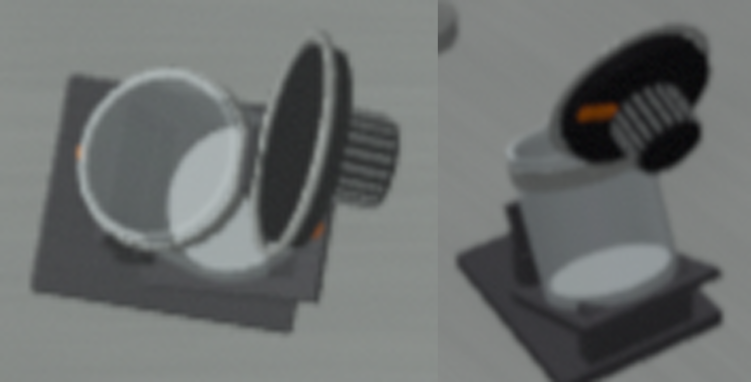

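The crops show the rim ring in the top view centred at about (300.4,232.2). The cap disc is edge-on to its right, with the knob at about (350,232). There's an orange collar mark at (281,231), and the base plate's left edge runs from (278.5,212.6) to (270,263).

Run:
```python
from h import *
from scipy.optimize import least_squares
np.set_printoptions(precision=2,suppress=True)
P={n:cams.camera_params(n) for n in("top","side")}
D={n:np.load(f"pics/{n}0.npz") for n in P}
p=P["top"];C=cloud(p,D["top"]["d"]);im=D["top"]["im"].astype(int)
k=[onz(p,u,11) for u in((278.5,212.6),(270.2,263.2),(330.9,273.1))]
for a,b in((k[1],k[0]),(k[1],k[2])):
    e=b-a;print("plate edge",np.degrees(np.arctan2(e[1],e[0])),np.linalg.norm(e))
# cap underside: dark, high
box=np.zeros((480,640),bool);box[198:262,318:346]=1
g=im.max(2);m=box&(g<60)&(C[...,2]>155)&(C[...,2]<225)
def plane(q):
    for _ in range(4):
        c=q.mean(0);n=np.linalg.svd(q-c)[2][2];d=(q-c)@n;q=q[abs(d)<max(2*d.std(),1.5)]
    return c,n*np.sign(-n[1] or 1),len(q),d.std()
from collections import Counter
c,n,N,s=plane(C[m]);print("disc",c,n,N,s,"hinge axis yaw",np.degrees(np.arctan2(n[1],n[0])), "elev",np.degrees(np.arcsin(n[2])))
# rim: bright ring by ellipse around
v,u=np.mgrid[:480,:640]
b=(u>276)&(u<322)&(v>207)&(v<258)
ring=b&(g>150)&(C[...,2]>85)&(C[...,2]<150)
q=C[ring];print("ring n",len(q))
def res(x):
    ya=x[3];l=np.array([np.cos(ya),np.sin(ya),0]);zz=np.sin(.45)*l+np.cos(.45)*np.array([0,0,1])
    e=q-x[:3];h=e@zz;rr=np.linalg.norm(e-np.outer(h,zz),axis=1)
    return np.r_[h,rr-x[4]]
f=least_squares(res,[*q.mean(0),1.6,38],loss="soft_l1");print("mouth fit",f.x,np.degrees(f.x[3]),"med",np.median(abs(f.fun)))
# knob points
kb=(u>343)&(u<357)&(v>220)&(v<244)&(C[...,2]>150)
print("knob pts",C[kb].mean(0),C[kb].min(0),C[kb].max(0))
cs=cloud(P["side"],D["side"]["d"])
q=cs[195:250,300:352].reshape(-1,3);q=q[(q[:,2]>120)&(q[:,2]<240)]
gs=D["side"]["im"][195:250,300:352].max(2).reshape(-1)
print("side pts",len(q),q.min(0),q.max(0))
```

```text
plate edge -7.884337461199718 108.90020874192571
plate edge -98.82180705803283 127.27388376035243
disc [530.49 -40.88 194.96] [-0.12 -0.92 -0.38] 458 2.625050191974765 hinge axis yaw -97.31636040432635 elev -22.19374975911438
ring n 292
mouth fit [541.9   19.27 115.66   1.54  38.5 ] 88.45870122731216 med 1.56564449663643
knob pts [525.36 -69.67 199.95] [330.35 -81.61 170.64] [ 547.82   -6.51 1134.98]
side pts 1607 [487.04 -83.58 120.02] [578.66   4.76 233.64]
```

>>> drive_tool([
  [0, 0, -1.5, 0.12],
  [0, 0, -1.5, 0.12],
  [0, 0, -1.5, 0.12],
  [0, 0, -1.5, 0.12],
  [0, 0, -1.5, 0.12],
  [0, 0, -1.5, 0.12],
  [0, 0, -1.5, 0.12],
  [0, 0, -1.5, 0.12],
  [0, 0, -1.5, 0.12],
  [0, 0, -1.5, 0.12],
  [0, 0, -1.5, 0.12],
  [0, 0, -1.5, 0.12],
], jaw=0)

```text
clock: 1.1
eef_pos: [165.3, 602.5, 428.6]
tcp_rot: [-3.141, 0.001, 1.428]
contact_force: [-1.1, 0.7, 0.6]
opening: 1.0
```

```bash
cat >> h.py <<'E'
def to(target,yaw=None):
    "tool-frame cm (and turn) from measured pose to world target; shift assumes present yaw"
    from scipy.spatial.transform import Rotation as Ro
    s=r.sense();R=Ro.from_euler("xyz",s["tcp_rot"]).as_matrix()
    y=s["tcp_rot"][2];print("t",round(s["clock"],2),"pos",s["eef_pos"].round(1),"rot",s["tcp_rot"].round(3),"F",s["contact_force"].round(1),"open",round(s["opening"],3),"q",s["qpos"].round(2))
    if target is not None:print("tool cm",(R.T@(np.array(target)-s["eef_pos"])/10).round(2),"turn",None if yaw is None else round(y-yaw,3))
E
python3 -c "
from h import *
to((530,0,430),1.43)
p=cams.camera_params('wrist');print(p, -np.array(p['R']).T@p['t'])"
```

```text
t 1.1 pos [165.3 602.5 428.6] rot [-3.141e+00  1.000e-03  1.428e+00] F [-1.1  0.7  0.6] open 1.0 q [ 1.3   0.24  1.4  -0.    1.5   1.44]
tool cm [-54.44  44.68  -0.1 ] turn -0.002
{'fx': 402.6873462608971, 'fy': 402.6873462608971, 'cx': 318.1126713977597, 'cy': 240.95215655727586, 'R': array([[ 9.89643134e-01, -1.43548627e-01,  5.08613967e-04],
       [-1.36447039e-01, -9.39571349e-01,  3.13987080e-01],
       [-4.45945351e-02, -3.10804556e-01, -9.49427119e-01]]), 't': array([-75.66061328, 491.8764346 , 746.06333519])} [175.26243714 683.17191179 553.92840015]
```

>>> drive_tool([
  [-2.25, 2, 0, 0],
  [-2.25, 2, 0, 0],
  [-2.25, 2, 0, 0],
  [-2.25, 2, 0, 0],
  [-2.25, 2, 0, 0],
  [-2.25, 2, 0, 0],
  [-2.25, 2, 0, 0],
  [-2.25, 2, 0, 0],
  [-2.25, 2, 0, 0],
  [-2.25, 2, 0, 0],
  [-2.25, 2, 0, 0],
  [-2.25, 2, 0, 0],
])

```text
clock: 2.1
eef_pos: [366.6, 301.0, 428.1]
tcp_rot: [-3.141, 0.0, 1.434]
contact_force: [0.3, -0.1, 0.8]
opening: 1.001
```

>>> drive_tool([
  [-2.25, 2, 0, 0],
  [-2.25, 2, 0, 0],
  [-2.25, 2, 0, 0],
  [-2.25, 2, 0, 0],
  [-2.25, 2, 0, 0],
  [-2.25, 2, 0, 0],
  [-2.25, 2, 0, 0],
  [-2.25, 2, 0, 0],
  [-2.25, 2, 0, 0],
  [-2.25, 2, 0, 0],
  [0, 0, 0, 0],
  [0, 0, 0, 0],
])

```text
clock: 3.1
eef_pos: [533.9, 51.1, 427.6]
tcp_rot: [-3.14, 0.0, 1.431]
contact_force: [-0.1, 0.8, -0.3]
opening: 0.999
```

Run:
```python
from h import *
to((530,50,430),1.43)
p=cams.camera_params('wrist');im,d=cams.grab_frame('wrist');np.savez('pics/w1.npz',im=im,d=d,**p)
cv2.imwrite('pics/w1.png',im[:,:,::-1])
```

```text
t 3.1 pos [533.9  51.1 427.6] rot [-3.14   0.     1.431] F [-0.1  0.8 -0.3] open 0.999 q [0.09 0.09 1.58 0.   1.47 0.23]
tool cm [-0.16 -0.37 -0.24] turn 0.001
```

View pics/w1.png

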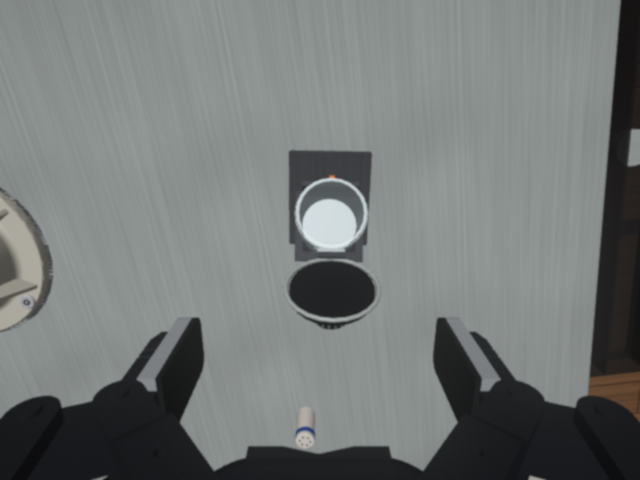

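The wrist view shows the rim ring at (331,213), the orange mark at (332,177), and the open cap at (333,290) with its black underside facing us. They line up along one column, so jar yaw ≈ tool yaw (1.43). The capsule is at (305,430).

Run:
```python
from h import *
from scipy.optimize import least_squares
np.set_printoptions(precision=2,suppress=True)
p=dict(np.load('pics/w1.npz'));im=p["im"].astype(int);C=cloud(p,p["d"]);g=im.min(2)
v,u=np.mgrid[:480,:640]
hsv=cv2.cvtColor(p["im"],cv2.COLOR_RGB2HSV)
om=(hsv[...,1]>150)&(hsv[...,0]<20)&(v<260)&(u>280)&(u<380)&(v>160);print("orange",u[om].mean(),v[om].mean(),C[om].mean(0))
b=(u>290)&(u<374)&(v>172)&(v<250)
ring=b&(g>150)&(C[...,2]>88)&(C[...,2]<150)
# keep only outer: |dist from (331,213)|>31
ring&=(np.hypot(u-331,v-213)>29)
q=C[ring];print(len(q))
def ax(ya):
    l=np.array([np.cos(ya),np.sin(ya),0]);up=np.array([0,0,1.]);return np.cos(.45)*-l+np.sin(.45)*up,np.array([np.sin(ya),-np.cos(ya),0]) ,np.sin(.45)*l+np.cos(.45)*up
def fit(q,fixed):
    def res(x):
        X,Y,Z=ax(fixed if fixed else x[3]);e=q-x[:3];h=e@Z
        return np.r_[h,np.hypot(e@X,e@Y)-x[4]]
    return least_squares(res,[540,20,115,1.43,38],loss="soft_l1")
for fx in(None,1.43):
    f=fit(q,fx);print("mouth",f.x,np.median(abs(f.fun)))
M=f.x[:3];X,Y,Z=ax(1.43)
m=(u>290)&(u<376)&(v>262)&(v<318)&(im.max(2)<50)&(C[...,2]>130)
q=C[m]
for _ in range(4):
    c=q.mean(0);n=np.linalg.svd(q-c)[2][2];d=(q-c)@n;q=q[abs(d)<max(2*d.std(),2)]
n*=-np.sign(n[1]);print("disc",c,n,len(q),d.std(),"yaw",np.arctan2(n[1],n[0])+np.pi)
th=np.arctan2(n@X,n@Z);print("lid",th)
H=M+48*X+2*Z;print("hinge",H)
U=-np.cos(th)*X+np.sin(th)*Z;Nn=np.sin(th)*X+np.cos(th)*Z
e=c-H;print("disc centre in lid frame along/out/y",e@U,e@Nn,e@Y)
# ring of lid white
m=(u>282)&(u<384)&(v>255)&(v<330)&(g>120)&(C[...,2]>115);q=C[m];e=q-H
print("lid ring along range",np.percentile(e@U,[1,50,99]),"y",np.percentile(e@Y,[1,99]),"out",np.percentile(e@Nn,[1,50,99]))
# capsule
m=(u>285)&(u<325)&(v>400)&(v<460)&(C[...,2]>45)&(C[...,2]<75);print("caps",C[m].mean(0),m.sum(),np.median(C[m][:,2]))
```

```text
orange 331.5 176.0 [548.24  56.56  92.29]
849
mouth [542.25  20.42 117.58   1.43  38.1 ] 0.92207846226745
mouth [542.25  20.42 117.58   1.43  38.1 ] 0.9232192293662429
disc [533.1  -37.64 190.41] [-0.15 -0.95 -0.27] 3560 0.5297238683502496 yaw 1.413150223449006
lid 2.292289484241799
hinge [536.3  -21.52 140.26]
disc centre in lid frame along/out/y 52.71406896624519 2.364223930719609 -0.9048546836119327
lid ring along range [  3.74  62.93 356.63] y [-47.65  46.36] out [-257.86    1.58    4.1 ]
caps [ 455.88 -342.6    56.68] 353 58.554403267519554
```

>>> drive_tool([
  [-2.54, -0.14, 0, 0],
  [-2.54, -0.14, 0, 0],
  [-2.54, -0.14, 0, 0],
  [-2.54, -0.14, 0, 0],
  [-2.54, -0.14, 0, 0],
  [-2.54, -0.14, 0, 0],
  [-2.54, -0.14, 1.5, 0],
  [-2.54, -0.14, 2.1, 0],
  [-2.54, -0.14, 2.1, 0],
  [-2.54, -0.14, 2.1, 0],
  [-2.54, -0.14, 2.1, 0],
  [-2.54, -0.14, 2.1, 0],
])

```text
clock: 4.15
eef_pos: [475.0, -247.1, 307.6]
tcp_rot: [3.141, -0.0, 1.435]
contact_force: [0.2, 0.3, -0.6]
opening: 1.0
```

>>> drive_tool([
  [-2.54, -0.14, 2.1, 0],
  [-2.54, -0.14, 2.1, 0],
  [-2.54, -0.14, 2.1, 0],
  [-2.54, -0.14, 2.1, 0],
  [0, 0, 0, 0],
  [0, 0, 0, 0],
])

```text
clock: 4.65
eef_pos: [455.3, -346.5, 223.1]
tcp_rot: [-3.139, -0.002, 1.433]
contact_force: [0.2, 0.3, -0.3]
opening: 1.003
```

Run:
```python
from h import *
np.set_printoptions(precision=2,suppress=True)
p=cams.camera_params('wrist');im,d=cams.grab_frame('wrist');cv2.imwrite('pics/w2.png',im[:,:,::-1])
C=cloud(p,d);m=(C[...,2]>57)&(C[...,2]<64)&(abs(C[...,0]-455)<25)&(abs(C[...,1]+348)<25)
n,l,st,ce=cv2.connectedComponentsWithStats(m.astype(np.uint8));i=1+st[1:,4].argmax();print(st[i],ce[i],onz(p,ce[i],60))
q=C[l==i];(x,y),rad=cv2.minEnclosingCircle(q[:,:2].astype(np.float32));print("circle",x,y,rad,"mean",q.mean(0))
to((x,y,52),1.43)
```

```text
[ 301  205   40   39 1168] [320.26 224.21] [ 454.94 -347.05   60.  ]
circle 454.9391784667969 -347.754150390625 14.889188766479492 mean [ 454.91 -347.22   59.6 ]
t 4.7 pos [ 456.1 -346.3  224.2] rot [-3.14 -0.    1.43] F [ 0.2  0.6 -0. ] open 0.998 q [-0.65  0.3   1.77  0.    1.07 -0.52]
tool cm [-0.18 -0.08 17.22] turn 0.004
```

>>> drive_tool([
  [-0.1, -0.04, 2, 0],
  [-0.08, -0.04, 2, 0],
  [0, 0, 2, 0],
  [0, 0, 2, 0],
  [0, 0, 2, 0],
  [0, 0, 2, 0],
  [0, 0, 2, 0],
  [0, 0, 2, 0],
  [0, 0, 1, 0],
  [0, 0, 0.8, 0],
  [0, 0, 0, 0],
  [0, 0, 0, 0],
])

```text
clock: 5.7
eef_pos: [455.6, -348.8, 47.1]
tcp_rot: [3.141, 0.0, 1.434]
contact_force: [1.3, -0.1, 1.2]
opening: 1.004
```

>>> drive_tool([
  [0, 0, 0, 0],
  [0, 0, 0, 0],
  [0, 0, 0, 0],
  [0, 0, 0, 0],
  [0, 0, 0, 0],
  [0, 0, 0, 0],
  [0, 0, 0, 0],
  [0, 0, 0, 0],
  [0, 0, 0, 0],
  [0, 0, 0, 0],
], jaw=1, force=30)

```text
clock: 6.53
eef_pos: [455.1, -349.2, 46.7]
tcp_rot: [3.141, 0.0, 1.434]
contact_force: [-0.7, 0.6, 5.5]
opening: 0.343
```

```bash
python3 -c "
from h import *
to((455,-347.5,330),1.43)"
```

```text
t 6.53 pos [ 455.1 -349.2   46.7] rot [3.141 0.    1.434] F [-0.7  0.6  5.5] open 0.343 q [-0.66  0.54  1.88 -0.    0.72 -0.52]
tool cm [ 1.500e-01 -2.000e-02 -2.833e+01] turn 0.004
```

>>> drive_tool([
  [0, 0, -1.5, 0],
  [0, 0, -2.4, 0],
  [0, 0, -2.4, 0],
  [0, 0, -2.4, 0],
  [0, 0, -2.4, 0],
  [0, 0, -2.4, 0],
  [0, 0, -2.4, 0],
  [0, 0, -2.4, 0],
  [0, 0, -2.4, 0],
  [0, 0, -2.4, 0],
  [0, 0, -2.4, 0],
  [0, 0, -2.4, 0],
])

```text
clock: 7.53
eef_pos: [454.6, -348.7, 326.3]
tcp_rot: [-3.141, -0.0, 1.434]
contact_force: [-0.3, -0.0, -0.2]
opening: 0.342
```

>>> drive_tool([
  [2.7, 0.245, 0, 0],
  [2.7, 0.245, 0, 0],
  [2.7, 0.245, 0, 0],
  [2.7, 0.245, 0, 0],
  [2.7, 0.245, 0, 0],
  [2.7, 0.245, 0, 0],
  [2.7, 0.245, 0, 0],
  [2.7, 0.245, 0, 0],
  [2.7, 0.245, 0, 0],
  [2.7, 0.245, 0, 0],
  [2.7, 0.245, 0, 0],
  [2.7, 0.245, 0, 0],
])

```text
clock: 8.53
eef_pos: [528.2, -30.7, 325.1]
tcp_rot: [-3.141, 0.0, 1.434]
contact_force: [0.6, -0.4, -0.5]
opening: 0.343
```

>>> drive_tool([
  [2.7, 0.245, 0, 0],
  [2.7, 0.245, 0, 0],
  [0, 0, 0, 0],
  [0, 0, 0, 0],
])

```text
clock: 8.87
eef_pos: [540.4, 21.9, 324.9]
tcp_rot: [-3.141, 0.0, 1.436]
contact_force: [0.1, 0.3, 0.1]
opening: 0.342
```

Run:
```python
from h import *
im,d=cams.grab_frame('wrist');cv2.imwrite('pics/w3.png',im[:,:,::-1])
to((542,20.5,143),1.43)
```

```text
t 8.92 pos [540.3  21.  324.9] rot [-3.141e+00  1.000e-03  1.435e+00] F [-0.  -0.5 -0.6] open 0.334 q [ 0.04  0.15  1.72 -0.    1.27  0.17]
tool cm [-1.000e-02  1.900e-01  1.819e+01] turn 0.005
```

View pics/w3.png

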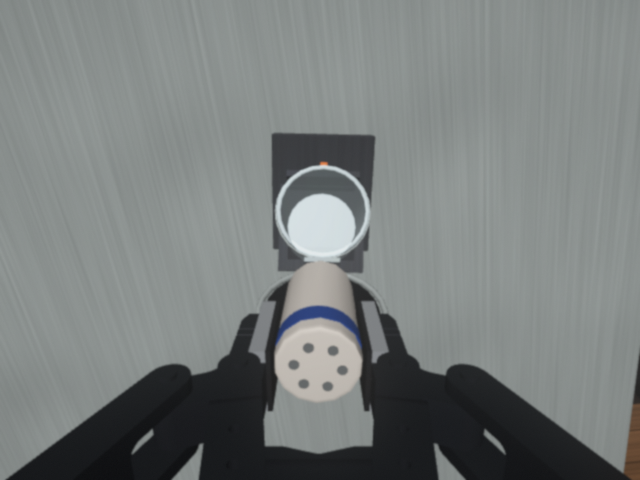

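The wrist view shows the capsule held upright between the pads, its top at (318,365). The empty mouth is in line with it at (323,212). Lowering it in.

>>> drive_tool([
  [0, 0.1, 2, 0],
  [0, 0.09, 2, 0],
  [0, 0, 2, 0],
  [0, 0, 2, 0],
  [0, 0, 2, 0],
  [0, 0, 2, 0],
  [0, 0, 1.5, 0],
  [0, 0, 1.5, 0],
  [0, 0, 1.2, 0],
  [0, 0, 1, 0],
  [0, 0, 1, 0],
  [0, 0, 0, 0],
])

```text
clock: 9.92
eef_pos: [541.3, 19.8, 141.6]
tcp_rot: [-3.139, 0.001, 1.433]
contact_force: [-0.5, -0.8, -0.2]
opening: 0.342
```

Run:
```python
from h import *
im,d=cams.grab_frame('side');cv2.imwrite('pics/s4.png',cv2.resize(im[170:310,230:410,::-1],None,fx=4,fy=4,interpolation=cv2.INTER_CUBIC))
to((542,20.5,143),1.43)
```

```text
t 9.97 pos [541.8  20.  142.5] rot [-3.14   0.     1.433] F [ 0.3  0.1 -0.3] open 0.338 q [ 0.03  0.35  1.9  -0.    0.89  0.17]
tool cm [ 0.05  0.01 -0.05] turn 0.003
```

View pics/s4.png

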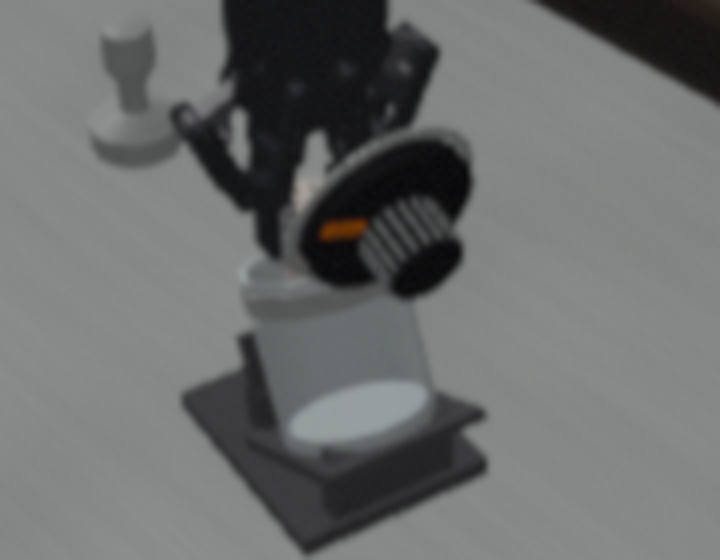

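The side crop shows the fingers just above the rim with the capsule's lower end in the mouth, and no contact force. Releasing.

>>> drive_tool([
  [0, 0, 0, 0],
  [0, 0, 0, 0],
  [0, 0, 0, 0],
  [0, 0, 0, 0],
  [0, 0, 0, 0],
], jaw=0.4)

```text
clock: 10.38
eef_pos: [542.7, 20.7, 143.8]
tcp_rot: [3.141, -0.0, 1.434]
contact_force: [0.5, -0.1, -0.1]
opening: 0.603
```

>>> drive_tool([
  [0, 0, -1, 0],
  [0, 0, -1.5, 0],
  [0, 0, -2, 0],
  [0, 0, -2, 0],
  [0, 0, -2, 0],
  [0, 0, -2, 0],
  [0, 0, -2, 0],
  [0, 0, -2, 0],
  [0, 0, -2, 0],
  [0, 0, 0, 0],
  [0, 0, 0, 0],
])

```text
clock: 11.3
eef_pos: [542.9, 20.6, 310.0]
tcp_rot: [3.139, -0.0, 1.434]
contact_force: [0.7, 0.0, -0.7]
opening: 0.602
```

Run:
```python
from h import *
to((542,20.5,143),1.43)
im,d=cams.grab_frame('wrist');cv2.imwrite('pics/w5.png',im[100:400,150:500,::-1])
```

```text
t 11.3 pos [542.9  20.6 310. ] rot [ 3.139 -0.     1.434] F [ 0.7  0.  -0.7] open 0.602 q [ 0.04  0.17  1.74 -0.    1.23  0.17]
tool cm [-0.03 -0.14 16.7 ] turn 0.004
```

View pics/w5.png

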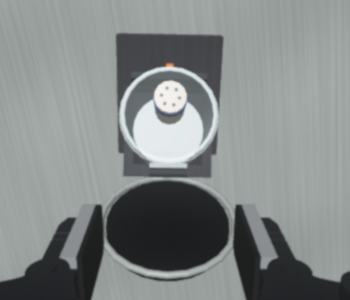

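The wrist crop shows the capsule standing inside the canister, its top at about (170,98) in the crop and well within the rim. Next I'll compute the cap-pushing arc: closed fingertips on the knob's end, moving around the hinge.

```bash
cat > arc.py <<'E'
from h import *
c,s=np.cos(.45),np.sin(.45);H=np.array([536.3,-21.5,140.3]);ya=1.43
T=np.array([np.cos(ya),np.sin(ya),0]);L=np.array([np.sin(ya),-np.cos(ya),0])
def P(th,a,o):  # right,up of lid-frame point
    x=-np.cos(th)*a+np.sin(th)*o;z=np.sin(th)*a+np.cos(th)*o
    return np.array([x*c-z*s,x*s+z*c])
def W(ru):return H-T*ru[0]+np.array([0,0,ru[1]])
E
python3 - <<'E'
from arc import *
np.set_printoptions(precision=2,suppress=True)
print("knob end now",P(2.29,48,46),"low edge",P(2.29,48-19,46),"hi edge",P(2.29,48+19,46),"disc top",P(2.29,91,16))
to(W((95,50)),1.43)
prev=None
for th in np.arange(2.2,-.01,-.2):
    p=P(th,48,44);rr=p+np.array([11*np.clip((th-.45)/.3,-1,1),17]);
    print(round(th,2),"end",p,"TCP",rr,"tool x,z cm",None if prev is None else -(rr-prev)/10);prev=rr
E
```

```text
knob end now [57.11 34.04] low edge [52.06 15.72] hi edge [62.16 52.35] disc top [39.63 83.47]
t 11.35 pos [542.3  20.6 308.8] rot [ 3.14 -0.    1.43] F [-0.6  0.5  0. ] open 0.6 q [ 0.04  0.17  1.74 -0.    1.23  0.17]
tool cm [-13.75  -0.07  11.85] turn 0.004
2.2 end [51.85 39.39] TCP [62.85 56.39] tool x,z cm None
2.0 end [42.99 48.9 ] TCP [53.99 65.9 ] tool x,z cm [ 0.89 -0.95]
1.8 end [32.42 56.47] TCP [43.42 73.47] tool x,z cm [ 1.06 -0.76]
1.6 end [20.55 61.79] TCP [31.55 78.79] tool x,z cm [ 1.19 -0.53]
1.4 end [ 7.87 64.64] TCP [18.87 81.64] tool x,z cm [ 1.27 -0.29]
1.2 end [-5.13 64.91] TCP [ 5.87 81.91] tool x,z cm [ 1.3  -0.03]
1.0 end [-17.92  62.6 ] TCP [-6.92 79.6 ] tool x,z cm [1.28 0.23]
0.8 end [-30.    57.79] TCP [-19.    74.79] tool x,z cm [1.21 0.48]
0.6 end [-40.89  50.68] TCP [-35.39  67.68] tool x,z cm [1.64 0.71]
0.4 end [-50.14  41.55] TCP [-51.97  58.55] tool x,z cm [1.66 0.91]
0.2 end [-57.39  30.76] TCP [-66.56  47.76] tool x,z cm [1.46 1.08]
-0.0 end [-62.36  18.74] TCP [-73.36  35.74] tool x,z cm [0.68 1.2 ]
```

>>> drive_tool([
  [-2.3, 0, 0, 0],
  [-2.3, 0, 0, 0],
  [-2.3, 0, 0, 0],
  [-2.3, 0, 0, 0],
  [-2.3, 0, 0, 0],
  [-2.25, -0.07, 0, 0],
  [0, 0, 2, 0],
  [0, 0, 2, 0],
  [0, 0, 2, 0],
  [0, 0, 2, 0],
  [0, 0, 2, 0],
  [0, 0, 1.5, 0],
], jaw=1, force=40)

```text
clock: 12.35
eef_pos: [521.4, -115.2, 190.6]
tcp_rot: [-3.138, -0.0, 1.434]
contact_force: [-0.5, -0.5, -0.0]
opening: -0.001
```

>>> drive_tool([
  [0.8, 0, 0, 0],
  [0.8, 0, 0, 0],
  [0.8, 0, 0, 0],
  [0.8, 0, 0, 0],
  [0.45, 0, -0.5, 0],
  [0.45, 0, -0.5, 0],
  [0.53, 0, -0.38, 0],
  [0.53, 0, -0.38, 0],
  [0.6, 0, -0.27, 0],
  [0.6, 0, -0.27, 0],
])

```text
clock: 13.18
eef_pos: [532.0, -52.0, 217.0]
tcp_rot: [3.141, 0.0, 1.434]
contact_force: [1.4, -0.6, 1.2]
opening: -0.003
```

Run:
```python
from arc import *
to(W((31.5,78.8)),1.43)
im,d=cams.grab_frame('side');cv2.imwrite('pics/s6.png',cv2.resize(im[150:310,230:410,::-1],None,fx=3,fy=3,interpolation=cv2.INTER_CUBIC))
```

```text
t 13.18 pos [532. -52. 217.] rot [3.141 0.    1.434] F [ 1.4 -0.6  1.2] open -0.003 q [-0.1   0.25  1.86 -0.    1.04  0.04]
tool cm [-0.07 -0.01 -0.21] turn 0.004
```

View pics/s6.png

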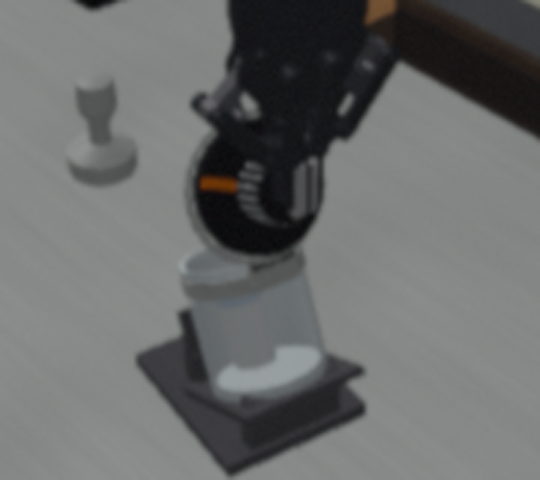

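The lid is moving: the fingers press on the knob at about (280,190), the cap is now steeper and facing up, and the capsule is still inside at about (258,345). Continuing the arc.

>>> drive_tool([
  [0.64, 0, -0.1, 0],
  [0.64, 0, -0.08, 0],
  [0.65, 0, 0, 0],
  [0.65, 0, 0, 0],
  [0.64, 0, 0.12, 0],
  [0.64, 0, 0.12, 0],
  [0.6, 0, 0.24, 0],
  [0.6, 0, 0.24, 0],
  [0.7, 0, 0.36, 0],
  [0.7, 0, 0.36, 0],
])

```text
clock: 14.07
eef_pos: [540.8, 12.2, 203.7]
tcp_rot: [3.141, -0.0, 1.434]
contact_force: [0.2, -0.6, 0.0]
opening: 0.003
```

>>> drive_tool([
  [0.6, 0, 0.35, 0],
  [0.6, 0, 0.35, 0],
  [0.5, 0, 0.35, 0],
  [0.5, 0, 0.35, 0],
  [0.4, 0, 0.36, 0],
  [0.3, 0, 0.36, 0],
  [0, 0, 0, 0],
])

```text
clock: 14.65
eef_pos: [544.1, 40.7, 181.6]
tcp_rot: [-3.141, 0.0, 1.434]
contact_force: [0.0, 1.0, 1.0]
opening: 0.004
```

Run:
```python
from arc import *
to(W((-66,47)),1.43)
im,d=cams.grab_frame('side');cv2.imwrite('pics/s7.png',cv2.resize(im[150:310,230:410,::-1],None,fx=3,fy=3,interpolation=cv2.INTER_CUBIC))
```

```text
t 14.65 pos [544.1  40.7 181.6] rot [-3.141  0.     1.434] F [0. 1. 1.] open 0.004 q [0.07 0.31 1.87 0.   0.97 0.21]
tool cm [ 0.33  0.1  -0.57] turn 0.004
```

View pics/s7.png

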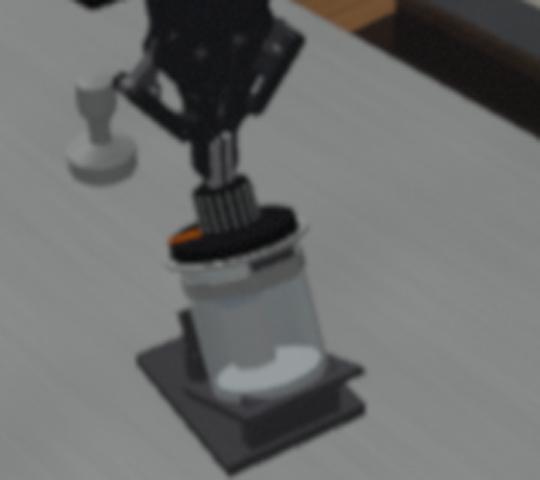

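The cap is nearly shut, with a small gap on its left at (175,260). Pressing it home slowly while watching the force.

>>> drive_tool([
  [0.1, 0, 0.12, 0],
  [0.1, 0, 0.12, 0],
  [0, 0, 0.12, 0],
  [0, 0, 0.12, 0],
  [0, 0, 0.1, 0],
])

```text
clock: 15.12
eef_pos: [545.4, 42.2, 178.1]
tcp_rot: [3.14, -0.001, 1.433]
contact_force: [-3.7, 0.6, 17.7]
opening: -0.001
```

>>> drive_tool([
  [0, 0, 0.1, 0],
  [0, 0, 0.1, 0],
  [0, 0, 0.1, 0],
])

```text
clock: 15.37
eef_pos: [546.0, 42.4, 176.4]
tcp_rot: [3.138, -0.001, 1.433]
contact_force: [-7.1, 1.6, 29.3]
opening: -0.002
```

>>> drive_tool([
  [0, 0, -0.3, 0],
  [0, 0, -1.2, 0],
  [0, 0, -2, 0],
  [0, 0, -2, 0],
  [0, 0, -2, 0],
  [0, 0, -2, 0],
  [0, 0, -2, 0],
  [0, 0, -2, 0],
  [0, 0, -1, 0],
  [0, 0, 0, 0],
  [0, 0, 0, 0],
], jaw=0)

```text
clock: 16.28
eef_pos: [544.7, 42.1, 318.4]
tcp_rot: [3.141, -0.0, 1.434]
contact_force: [0.3, -0.7, 1.2]
opening: 1.003
```

Run:
```python
from arc import *
np.set_printoptions(precision=2,suppress=True)
to(None)
p=cams.camera_params('wrist');im,d=cams.grab_frame('wrist');cv2.imwrite('pics/w8.png',im[80:480,120:520,::-1]);np.savez('pics/w8.npz',im=im,d=d,**p)
C=cloud(p,d);R=-(C-H)@T;Up=C[...,2]-H[2];Y=(C-H)@L
k0=P(0,48,16);X=np.array([c,s]);Z=np.array([-s,c])
x=(R*X[0]+Up*X[1])+48;z=R*Z[0]+Up*Z[1]+2  # mouth frame
rad=np.hypot(x,Y)
m=(rad>24)&(rad<39)&(z>5)&(z<30);A=np.c_[x[m],Y[m],np.ones(m.sum())];co=np.linalg.lstsq(A,z[m],rcond=None)[0];res=z[m]-A@co
g=abs(res)<2;co=np.linalg.lstsq(A[g],z[m][g],rcond=None)[0];print("face plane: dz/dx, dz/dy, z0",co,g.sum())
m=(rad<22)&(z>40)&(z<58);print("knob top: x,y,z",x[m].mean(),Y[m].mean(),np.median(z[m]),m.sum())
hsv=cv2.cvtColor(im,cv2.COLOR_RGB2HSV);o=(hsv[...,1]>150)&(hsv[...,0]<20)&(hsv[...,2]>100)&(rad<60)
n,l,st,ce=cv2.connectedComponentsWithStats(o.astype(np.uint8))
for i in range(1,n):
    if st[i,4]>8:
        q=l==i;print("orange px",ce[i],st[i,4],"x,y,z",x[q].mean(),Y[q].mean(),z[q].mean(),"angle from -x",np.arctan2(Y[q].mean(),-x[q].mean()))
```

```text
t 16.28 pos [544.7  42.1 318.4] rot [ 3.14 -0.    1.43] F [ 0.3 -0.7  1.2] open 1.003 q [0.07 0.17 1.72 0.   1.25 0.21]
face plane: dz/dx, dz/dy, z0 [-0.   -0.01 17.78] 4291
knob top: x,y,z 0.07538550383731708 0.6183631677148966 47.61654578428113 2160
orange px [285.37 215.42] 191 x,y,z -12.983322063642609 -28.232942894504426 23.159961239732 angle from -x -1.1397696058817315
```

View pics/w8.png

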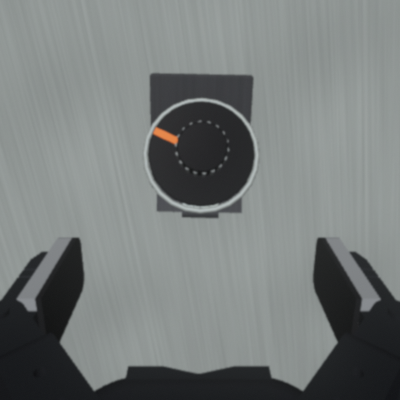

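The wrist crop shows the cap flush in the ring at (201,155), with the knob centred at (203,147) and the pointer at (165,135), about 1.14 rad anticlockwise of the mark. The face-plane slope is about 0, so the lid is shut. Next I'll grip the knob and turn it in strokes.

>>> drive_tool([
  [-0.5, 0.12, 2, 0],
  [0, 0, 2, 0],
  [0, 0, 2, 0],
  [0, 0, 2, 0],
  [0, 0, 2, 0],
  [0, 0, 2, -0.1],
  [0, 0, 2, -0.1],
  [0, 0, 1, -0.1],
  [0, 0, 0.7, 0],
  [0, 0, 0, 0],
  [0, 0, 0, 0],
], jaw=0.2)

```text
clock: 17.25
eef_pos: [544.8, 37.0, 161.1]
tcp_rot: [-3.14, -0.0, 1.731]
contact_force: [0.2, -0.7, 0.3]
opening: 0.8
```

>>> drive_tool([
  [0, 0, 0, 0],
  [0, 0, 0, 0],
  [0, 0, 0, 0],
  [0, 0, 0, 0],
  [0, 0, 0, 0],
  [0, 0, 0, 0],
], jaw=1, force=40)

```text
clock: 17.75
eef_pos: [545.9, 37.2, 162.4]
tcp_rot: [3.14, 0.0, 1.734]
contact_force: [2.5, 2.0, 5.0]
opening: 0.435
```

>>> drive_tool([
  [0, 0, 0, 0.08],
  [0, 0, 0, 0.08],
  [0, 0, 0.02, 0.08],
  [0, 0, 0.02, 0.08],
  [0, 0, 0.02, 0.08],
  [0, 0, 0.02, 0.08],
  [0, 0, 0.02, 0.08],
  [0, 0, 0, 0.04],
  [0, 0, 0, 0],
])

```text
clock: 18.5
eef_pos: [548.7, 37.2, 162.6]
tcp_rot: [3.134, -0.003, 1.132]
contact_force: [5.8, 1.7, 8.1]
opening: 0.423
```

>>> drive_tool([
  [0, 0, 0, 0],
  [0, 0, 0, 0],
  [0, 0, 0, 0],
  [0, 0, 0, 0],
], jaw=0.2)

```text
clock: 18.83
eef_pos: [544.6, 36.9, 160.2]
tcp_rot: [-3.14, 0.001, 1.134]
contact_force: [0.2, 0.2, -0.5]
opening: 0.794
```

```bash
cat > look.py <<'E'
from arc import *
import sys
np.set_printoptions(precision=2,suppress=True)
to(None)
for cam in("top","wrist","side"):
    p=cams.camera_params(cam);im,d=cams.grab_frame(cam)
    C=cloud(p,d);R=-(C-H)@T;Up=C[...,2]-H[2];Y=(C-H)@L
    x=R*c+Up*s+48;z=-R*s+Up*c+2;rad=np.hypot(x,Y)
    m=(rad>24)&(rad<39)&(z>5)&(z<25)
    if m.sum()>60:
        A=np.c_[x[m],Y[m],np.ones(m.sum())];co=np.zeros(3);zz=z[m];g=np.ones(len(zz),bool)
        for _ in range(4):co=np.linalg.lstsq(A[g],zz[g],rcond=None)[0];g=abs(zz-A@co)<2
        print(cam,"face slope x,y,z0",co,g.sum())
    # pointer by casting rays to the cap face plane, mouth-frame z=16
    hsv=cv2.cvtColor(im,cv2.COLOR_RGB2HSV);o=(hsv[...,1]>120)&(hsv[...,0]<20)&(hsv[...,2]>80)&(rad<60)
    n,l,st,ce=cv2.connectedComponentsWithStats(o.astype(np.uint8))
    Zj=np.array([*(T*s)[:2],c]);Xj=np.array([*(-T*c)[:2],s]);M=H-48*Xj-2*Zj
    for i in range(1,n):
        if st[i,4]>4:
            og,dr=ray(p,ce[i]);q=og+dr*((M+14*Zj-og)@Zj)/(dr@Zj)-M;a,b=q@Xj,q@L
            print(cam,"orange",ce[i],st[i,4],"x,y",a,b,"ang to mark",-np.arctan2(b,-a))
    if len(sys.argv)>1 and cam==sys.argv[1]:cv2.imwrite("pics/%s.png"%sys.argv[2],im[:,:,::-1])
E
python3 look.py
```

```text
t 18.83 pos [544.6  36.9 160.2] rot [-3.14  0.    1.13] F [ 0.2  0.2 -0.5] open 0.794 q [ 0.07  0.34  1.88 -0.    0.93  0.5 ]
top face slope x,y,z0 [ 0.01 -0.05 15.99] 65
wrist face slope x,y,z0 [-0.   -0.01 16.42] 14590
wrist orange [269.22 283.31] 679 x,y -25.48633910215053 -21.113458535642472 ang to mark 0.6918331125183012
side face slope x,y,z0 [-0.01 -0.01 17.06] 155
side orange [292.47 227.12] 17 x,y -39.552945936974574 -9.866485405092734 ang to mark 0.2444610214991209
```

>>> drive_tool([
  [0, 0, 0, -0.1],
  [0, 0, 0, -0.1],
  [0, 0, 0, -0.1],
  [0, 0, 0, -0.1],
  [0, 0, 0, -0.1],
  [0, 0, 0, -0.1],
  [0, 0, 0, 0],
])

```text
clock: 19.57
eef_pos: [545.0, 37.0, 160.5]
tcp_rot: [-3.141, 0.0, 1.738]
contact_force: [0.0, 1.1, 0.5]
opening: 0.796
```

>>> drive_tool([
  [0, 0, 0, 0],
  [0, 0, 0, 0],
  [0, 0, 0, 0],
  [0, 0, 0, 0],
  [0, 0, 0, 0],
  [0, 0, 0, 0],
], jaw=1)

```text
clock: 20.07
eef_pos: [545.6, 37.2, 161.0]
tcp_rot: [3.141, -0.0, 1.733]
contact_force: [1.0, 2.5, 3.3]
opening: 0.437
```

>>> drive_tool([
  [0, 0, 0, 0.08],
  [0, 0, 0, 0.08],
  [0, 0, 0.02, 0.08],
  [0, 0, 0.02, 0.08],
  [0, 0, 0.02, 0.08],
  [0, 0, 0.02, 0.08],
  [0, 0, 0.02, 0.08],
  [0, 0, 0, 0.04],
  [0, 0, 0, 0],
])

```text
clock: 20.82
eef_pos: [549.4, 37.8, 161.9]
tcp_rot: [3.133, -0.005, 1.132]
contact_force: [7.5, 5.3, 7.9]
opening: 0.423
```

>>> drive_tool([
  [0, 0, 0, 0],
  [0, 0, 0, 0],
  [0, 0, 0, 0],
  [0, 0, 0, 0],
], jaw=0.2)

```text
clock: 21.15
eef_pos: [544.5, 36.8, 159.1]
tcp_rot: [-3.14, 0.001, 1.134]
contact_force: [0.7, 0.2, -0.3]
opening: 0.8
```

```bash
python3 look.py
```

```text
t 21.15 pos [544.5  36.8 159.1] rot [-3.14  0.    1.13] F [ 0.7  0.2 -0.3] open 0.8 q [ 0.06  0.34  1.88 -0.    0.92  0.5 ]
top face slope x,y,z0 [-0.01 -0.06 15.73] 68
wrist face slope x,y,z0 [-0.   -0.01 15.1 ] 14552
wrist orange [295.44 263.53] 755 x,y -31.078024252209683 -7.12342159255225 ang to mark 0.22531879535980984
side face slope x,y,z0 [-0.   -0.01 15.59] 161
side orange [294.8 225.4] 5 x,y -45.0362246559499 -1.6204648916384936 ang to mark 0.035965850388339084
```

>>> drive_tool([
  [0, 0, 0, -0.1],
  [0, 0, 0, -0.1],
  [0, 0, 0, -0.1],
  [0, 0, 0, -0.1],
  [0, 0, 0, -0.1],
  [0, 0, 0, -0.1],
  [0, 0, 0, 0],
])

```text
clock: 21.88
eef_pos: [545.0, 37.0, 159.6]
tcp_rot: [-3.141, 0.0, 1.738]
contact_force: [0.7, -0.3, -0.7]
opening: 0.802
```

>>> drive_tool([
  [0, 0, 0, 0],
  [0, 0, 0, 0],
  [0, 0, 0, 0],
  [0, 0, 0, 0],
  [0, 0, 0, 0],
  [0, 0, 0, 0],
], jaw=1)

```text
clock: 22.38
eef_pos: [545.5, 37.2, 160.0]
tcp_rot: [3.141, -0.0, 1.733]
contact_force: [1.7, 1.0, 3.2]
opening: 0.433
```

>>> drive_tool([
  [0, 0, 0, 0.08],
  [0, 0, 0, 0.08],
  [0, 0, 0.02, 0.08],
  [0, 0, 0.02, 0.08],
  [0, 0, 0.02, 0.06],
  [0, 0, 0, 0.06],
  [0, 0, 0, 0.04],
  [0, 0, 0, 0],
])

```text
clock: 23.05
eef_pos: [546.6, 37.2, 160.1]
tcp_rot: [3.139, -0.001, 1.252]
contact_force: [1.3, 0.9, 8.3]
opening: 0.426
```

>>> drive_tool([
  [0, 0, 0, 0],
  [0, 0, 0, 0],
  [0, 0, 0, 0],
  [0, 0, 0, 0],
], jaw=0.2)

```text
clock: 23.38
eef_pos: [544.7, 36.9, 158.7]
tcp_rot: [-3.141, 0.001, 1.254]
contact_force: [0.3, 0.4, -0.5]
opening: 0.798
```

```bash
python3 look.py
```

```text
t 23.38 pos [544.7  36.9 158.7] rot [-3.14  0.    1.25] F [ 0.3  0.4 -0.5] open 0.798 q [ 0.06  0.34  1.88 -0.    0.92  0.38]
top face slope x,y,z0 [-0.05 -0.02 15.75] 71
wrist face slope x,y,z0 [-0.   -0.01 14.57] 15027
wrist orange [312.14 258.33] 775 x,y -31.70563420057367 -1.123080587160934 ang to mark 0.03540731006466763
side face slope x,y,z0 [ 0.   -0.   15.01] 160
```

The pointer is within 0.035 rad of the mark, so the cap is at or next to its stop. Backing off for a final look.

>>> drive_tool([
  [0, 0, -1, 0],
  [0, 0, -2, 0],
  [0, 0, -2, 0],
  [0, 0, -2, 0],
  [0, 0, -2, 0],
  [0, 0, -2, 0],
  [0, 0, -2, 0],
  [0, 0, -2, 0],
  [0, 0, -1, 0],
  [0, 0, 0, 0],
  [0, 0, 0, 0],
], jaw=0)

```text
clock: 24.45
eef_pos: [545.1, 37.1, 319.2]
tcp_rot: [3.141, -0.0, 1.254]
contact_force: [0.4, 0.4, -0.6]
opening: 1.002
```

```bash
python3 look.py wrist w9
python3 - <<'E'
import cv2
from h import *
im,d=cams.grab_frame('side')
a=cv2.resize(im[150:310,170:350,::-1],None,fx=2.5,fy=2.5);b=cv2.imread('pics/w9.png')[80:480,200:440]
cv2.imwrite('pics/fin.png',np.hstack([a[:400],b]))
i0=np.load('pics/side0.npz')['im'];print("cup/tamper diff",np.abs(im[168:240,172:280].astype(int)-i0[168:240,172:280])[:, :].mean())
E
```

```text
t 24.45 pos [545.1  37.1 319.2] rot [ 3.14 -0.    1.25] F [ 0.4  0.4 -0.6] open 1.002 q [0.07 0.17 1.72 0.   1.25 0.38]
top face slope x,y,z0 [-0.01 -0.01 14.14] 387
wrist face slope x,y,z0 [-0.   -0.01 14.6 ] 4239
wrist orange [314.54 186.15] 176 x,y -34.57984802131078 -1.0761728990441568 ang to mark 0.03111134730868288
side face slope x,y,z0 [ 0.   -0.   15.03] 160
cup/tamper diff 1.4425154320987654
```

View pics/fin.png

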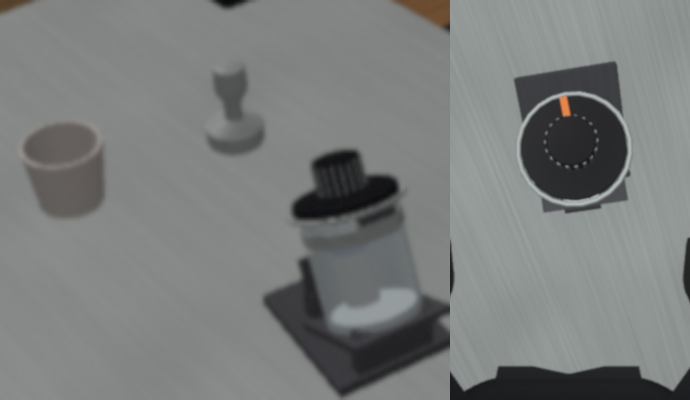

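The final picture shows the cap shut and level with its ring, the pointer at (565,105) pointing at the mark side, the capsule inside, and the cup and tamper undisturbed. Handing in.

```bash
python3 -c "
from rig import r,cams,job
print(job.sign_off(), r.sense()['clock'])"
```

```text
the job is handed in; nothing more can be done
the job is handed in; nothing more can be done
```

The job is done and handed in at about 24.5 s of the 72 s allowed. I lowered the capsule into the canister and let go, then eased the cap shut by its knob. I pressed it home with at most about 29 N, and only then screwed it tight in three strokes.

Last checks:
- **Lid:** the cap face lies within about 0.01 rad of the mouth plane in all three cameras, so the lid is fully shut.
- **Cap:** the pointer is about 0.03 rad short of the mark, which puts the screw angle near 1.37 (1.25 needed). The cap sank about 3.2 mm, which agrees.
- **Capsule:** it is visible inside the canister through the glass. I did not measure its position there.
- **Cup and tamper:** they look unchanged from the first side picture; I did not measure their positions again.
- **Robot:** the gripper is open and clear of everything, with no contact force.

One reading disagreed. During the screwing, the side camera put the pointer closer to the mark than the wrist camera did (0.24 against 0.69 rad, then 0.04 against 0.23). It could see only 5 to 17 pixels of the pointer, so I went by the wrist camera.

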